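# Turn the last saucer over to dry its foot

## Task

Two of the three raw clay saucers on the ware board have already been turned foot up to dry. With the spatula, not the fingers, turn the third one over too (the one still face up, with the blue ring), keeping it low, so that it lies flat on its face on the board, and leave the other two where they are. Then lay the spatula back down on the bench, beside the board, blade down as you found it.

Things in the scene. Friction and masses are not known exactly. Their poses are not given: they have to be found in the camera images.
- spatula_grip (a point): Spatula on the bench, blade down. Point: grip place, middle of its level wooden handle (22 wide, 24 tall, from x -70 to +40). x to blade tip, z up. Steel blade 50 wide, 3 thick, x +55 to +140 (tip), underside 45 below this point; sloping neck. Wire foot at x -82 reaches down level with the blade's underside, so it stands level alone. 130 g, balances within 20 of the point. mm.
- saucer_center (a point): Saucer to turn: grey clay, blue ring on its flat face, face up. Disc 96 mm across, 8 thick, on a solid tapered foot 10 high, 52 across under the disc, 40 at its base: the rim overhangs 22 with a 10 mm gap below for the blade. Point: on its axis, half-way up its 18 mm height; z points out of the blue-ringed face. About 120 g. Raised by its near rim it pivots on the foot's far edge, then the far rim, and topples over.
- turned_a_center (a point): A same-sized saucer already turned: plain, face down, foot up. Point on its axis, half-way up its 18 mm. All three stand in a row, about 125 mm apart, on the plywood ware board (380 x 300 mm, 12 mm thick, fixed on the bench), along its long side nearer -y (the spatula's side); beyond the row, on its +y side, 200 mm of the board are bare.
- turned_b_center (a point): The other saucer already turned: plain, face down, foot up, in the same row on the board. Point on its axis, half-way up its 18 mm height.
Not all that is in view belongs to the job. What is shaped like the part that bears spatula_grip but orange or turquoise is not meant.

How it is judged:
On the way:
1. the spatula tips the saucer up by its rim (more than 30 degrees) (angle between saucer_center's own z axis and vertical between 0.52 and 2.6 rad and contact force between spatula and saucer above 0.05 N), for 0.1 s.
At the end, for the whole second after the job is handed in: The blue-ringed saucer lies face down, within 10 degrees of level, at rest on the ware board (its centre 16 to 27 mm above the bench); the other two saucers are within 15 mm of where they were; the spatula lies at rest on the bench, off the board, blade down, within 11 degrees of level (angle between saucer_center's own z axis and vertical above 2.967 rad and height (world z) of saucer_center between 0.016 and 0.027 m and linear speed of each of saucer, spatula below 0.02 m/s and distance of each of turned_a_center, turned_b_center from where it was at the start of the episode below 0.015 m and angle between spatula_grip's own z axis and vertical below 0.2 rad and height (world z) of spatula_grip below 0.052 m); the robot touches nothing.
It fails at once if the gripper or arm presses on the saucer to be turned (more than 1 N) (contact force between any of the fingers, the arm and saucer above 1 N).
It fails at once if the saucer is lifted or tossed more than about 130 mm above the board (height (world z) of saucer_center above 0.15 m).
It fails at once if a saucer already turned is pushed more than 20 mm (distance of any of turned_a_center, turned_b_center from where it was at the start of the episode above 0.02 m).
It also fails if it takes over 51 s, if anything falls off the work surface, if the arm or the gripper's body presses on something with over 40 N, if the wrist force passes 120 N, or if a joint passes its speed limit or range.

## Robot

A 7-joint arm with a two-finger parallel gripper is mounted at the origin on the work surface. World frame = base frame: x ahead of the robot, y to its left, z up, the work surface at z = 0. Lengths are in m, angles in rad, forces in N, time in s.
With the tool pointing down it reaches from about 0.4 to 0.9 m from the base axis. Payload 5.6 kg.
Tool frame: the origin (TCP) lies midway between the tips of the shut fingers; the grasp point (between the pads) lies 19 mm behind it; y points along the fingers, z is the direction in which the jaws open and shut, and the axes are right-handed (so a half turn about y gives the same grasp; the last joint's range is limited). The gripper opens to 92 mm and grips with 3 to 60 N. Pads are 20 mm wide; open, the fingers measure 128 mm over their backs; the gripper's body (75 mm by 189 mm) begins 69 mm behind the grasp point.
Start: joints at [-0.043, 0.468, -0.012, 1.603, 0.006, 1.071, -0.056], TCP at [0.65, -0, 0.215] pointing down, gripper open.
Joint ranges: [-2.53, 2.53], [-0.31, 2.02], [-1.57, 1.55], [0.28, 2.44], [-1.29, 4.43], [0.15, 1.84], [-2.92, 2.92]. Speed limits (rad/s): [2.57, 2.57, 3.14, 3.14, 3.14, 3.14, 3.14].

## Interface

Orientations are given as a 3x3 rotation matrix whose columns are the frame's x, y, z axes.
In Python, from station import env, effector, solver, viewer, workorder, search_frame, tip_of gives the robot as it stands. Calls block until the motion is done:
- env.reach(position, orientation): joint-space move of the TCP to a pose.
- env.movel(position, frame=None, rate=0.15): straight line of the TCP; frame=None keeps the orientation; rate is the mean speed in m/s.
- env.goto_joints(angles): joint-space move.
- effector.release() and effector.grasp(squeeze=None): open the fingers fully, or close them until they stop; squeeze is the grip in N (None keeps the last).
- env.pause(seconds).
- solver.inverse_kinematics(position, orientation): joint angles nearest the present ones, or None.
- env.sense(): the state.
- viewer.read_camera(name): name is "scene" or "side" or "wrist"; returns (picture, depth): 384x512x3 uint8, red, green, blue; 384x512 float32, m along the optical axis (not along the pixel's ray), 0 where there is no reading.
- viewer.camera_info(name): a dict with "intrinsics" (3x3 intrinsics, pixels), "eye" and "rotation" of the camera in the world; the wrist camera has in their place "T_tool_cam" (4x4, takes a point from camera to tool coordinates, whose origin is the TCP and whose axes are the tool frame's). Camera axes: x right, y up, looking along -z (the intrinsics and any distortion apply to the point x, -y, -z); pixel columns grow to the right and rows downward; lengths in m; the calibration is good to about 2 mm. A picture is of the moment at which its call begins: read the wrist's pose just before it. camera_info takes no time and is no camera call.
A pose or a line that the arm cannot do raises env.PlanningError and nothing moves.
- workorder.finish_job(): hands the job in, once; it reports no verdict.
Trained networks look in the newest picture that a camera, given by its name, has taken for a name from the list of things; names that differ only in an ending like _2 or _b are one class to them, and where a whole thing is asked for, a point or a joint stands for the part that bears it (a point fixed in the world has none). Each returns a list of dicts, best first, with "score" (0 to 1); they miss things now and then, are a little off and sometimes report something else, mostly with a low value. They report only what shows in the picture. A call takes as long as a camera call. They do not tell look-alikes from the thing itself.
- search_frame(camera, name): "at" ([x, y, z] in m, in world coordinates, good to about 4 mm: the middle of the surface that is visible of it).
- tip_of(camera, name): "at" ([x, y, z] in m, in world coordinates, good to about 4 mm: a listed point, or the origin of a listed thing).
The state is a dict: "t": time; "joint_positions": joint angles; "joint_velocities": joint speeds; "tau": joint torques, N m; "ee_pos": TCP position; "tcp_rot": TCP orientation; "wrist_force": force on the tool from outside, world axes, zero at the start; "moment": the same for the moment, N m; "gripper_width": finger opening in m.
Only numpy, scipy, OpenCV 4.12 (cv2) and the standard library are available. Lean on these libraries where they do the work, as an engineer would, in place of code of your own. Each camera call takes 0.05 s, during which the arm holds its last target. There are 200 camera calls.

## Working session

There is one attempt and no reset: what is moved stays moved. The work goes in short steps, each a Python script; the robot and the scene stay as the last script left them, time stands still between calls to the robot, and variables do not carry over. Pictures are saved under pics/ and viewed, about 8 in all and at most 12, crops included, and the job is handed in when it is done.

```bash
ls; mkdir -p pics
cat > h.py <<'E'
import numpy as np, cv2
from station import env, effector, solver, viewer, workorder, search_frame, tip_of
def cloud(c):
    s=env.sense(); im,d=viewer.read_camera(c); ci=viewer.camera_info(c); K=np.array(ci["intrinsics"])
    v,u=np.mgrid[:384,:512]
    P=np.stack([(u-K[0,2])/K[0,0]*d,-(v-K[1,2])/K[1,1]*d,-d],-1)
    if "eye" in ci: W=P@np.array(ci["rotation"]).T+np.array(ci["eye"])
    else:
        T=np.array(ci["T_tool_cam"]); P=P@T[:3,:3].T+T[:3,3]
        W=P@np.array(s["tcp_rot"]).T+np.array(s["ee_pos"])
    W[d<=0]=np.nan
    return im,W
def save(n,im): cv2.imwrite("pics/"+n,im[...,::-1])
E
python3 - <<'E'
from h import *
out=[]
for c in ["scene","side"]:
    im,W=cloud(c); out.append(im); np.savez("%s0.npz"%c,im=im,W=W)
    for n in ["spatula_grip","saucer_center","turned_a_center"]:
        for r in tip_of(c,n): print(c,n,np.round(r["at"],3),round(r["score"],2))
    print({k:(np.round(v,3).tolist() if k!='distortion' else v) for k,v in viewer.camera_info(c).items()})
save("a.png",cv2.resize(np.vstack(out),(768,1152))[:,:][:576]); save("b.png",cv2.resize(out[1],(768,576)))
s=env.sense();print(s["t"],np.round(s["tcp_rot"],2))
E
```

```text
pics
scene spatula_grip [ 0.292 -0.338  0.046] 0.92
scene spatula_grip [ 0.556 -0.369  0.043] 0.9
scene spatula_grip [ 0.665 -0.17   0.04 ] 0.57
scene saucer_center [0.588 0.116 0.018] 0.66
scene saucer_center [0.47  0.097 0.017] 0.58
scene turned_a_center [0.715 0.115 0.016] 0.78
{'intrinsics': [[476.866, 0.0, 256.168], [0.0, 476.866, 196.368], [0.0, 0.0, 1.0]], 'eye': [1.094, -0.139, 0.9], 'rotation': [[0.064, -0.806, 0.589], [0.998, 0.06, -0.026], [-0.014, 0.589, 0.808]]}
side spatula_grip [ 0.288 -0.336  0.046] 0.86
side spatula_grip [ 0.553 -0.37   0.046] 0.68
side spatula_grip [ 0.663 -0.175  0.041] 0.68
side saucer_center [0.477 0.099 0.025] 0.94
side turned_a_center [0.716 0.122 0.019] 0.81
{'intrinsics': [[426.512, 0.0, 252.554], [0.0, 426.512, 190.894], [0.0, 0.0, 1.0]], 'eye': [0.27, -0.873, 0.845], 'rotation': [[0.961, 0.192, -0.197], [-0.275, 0.682, -0.677], [0.005, 0.705, 0.709]]}
0.4 [[-0. -0.  1.]
 [-1. -0. -0.]
 [ 0. -1. -0.]]
```

View pics/a.png

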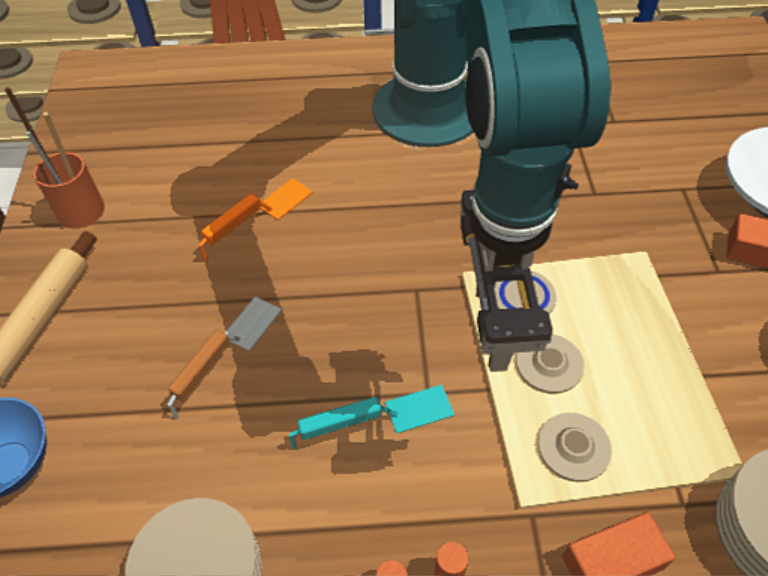

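View pics/b.png

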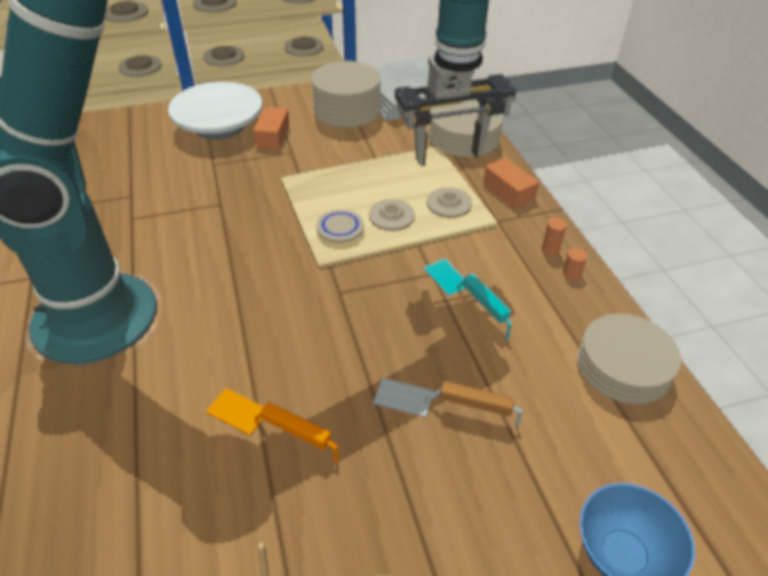

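The pictures show three spatulas. In the scene view they are orange at px (230,220), turquoise at (345,415), and wood with a steel blade at (200,365). Only the wood and steel one fits the description, at world (0.555, -0.37). The blue-ring saucer is the robot-side end of the row, at px (525,295), world (0.475, 0.098). I'll confirm both from near.

```bash
cat >> h.py <<'E'
def R(a):  # tool down, jaws open across heading a (spatula x axis); tool y=down
    zz=np.array([np.sin(a),-np.cos(a),0]); y=np.array([0,0,-1.]); return np.stack([np.cross(y,zz),y,zz],1)
E
python3 - <<'E'
from h import *
for c in ["scene","side"]:
    D=np.load(c+"0.npz"); im,W=D["im"],D["W"]
    m=(np.hypot(W[...,0]-.555,W[...,1]+.37)<.09)&(W[...,2]>.045)&(W[...,2]<.075)
    p=W[m]; xy=p[:,:2]; r=cv2.minAreaRect((xy*1000).astype(np.float32)); print(c,len(p),r,np.median(p[:,2]))
for a in [1.9,1.9-np.pi]:
    print(a,solver.inverse_kinematics([.555,-.37,.2],R(a)))
for a in [np.pi/2,-np.pi/2]:
  for p in ([.475,-.1,.045],[.475,.03,.15],[.475,-.1,.12]): print(a,p,solver.inverse_kinematics(p,R(a)))
s=env.sense();print(viewer.camera_info("wrist"),s["t"])
E
```

```text
scene 607 ((577.2186279296875, -377.76629638671875), (23.912555694580078, 122.14342498779297), 57.55874252319336) 0.05594736367085351
side 517 ((568.2590942382812, -377.19287109375), (25.44269561767578, 118.69290924072266), 57.17497253417969) 0.05617139689818318
1.9 [ 0.52118632  0.50870311  0.02346723  1.57274944 -0.01309901  1.06029381
  0.87728729]
-1.2415926535897932 [ 0.08980169  0.56940476  0.65127085  1.60471019 -0.37626831  1.09607648
 -1.97322427]
1.5707963267948966 [0.475, -0.1, 0.045] [ 0.14082125  0.45757289 -0.00274513  2.1155876   0.00225282  0.56843481
  0.13645997]
1.5707963267948966 [0.475, 0.03, 0.15] [-0.09256067  0.26525779 -0.04693626  2.07462011  0.0171131   0.80206657
 -0.14975564]
1.5707963267948966 [0.475, -0.1, 0.12] [ 1.35879012e-01  3.25012675e-01  3.10999284e-03  2.07839357e+00
 -1.47571971e-03  7.38188411e-01  1.39917761e-01]
-1.5707963267948966 [0.475, -0.1, 0.045] [-0.34380515  0.51449156  0.59338115  2.14601163 -0.49599689  0.6164991
 -2.53871722]
-1.5707963267948966 [0.475, 0.03, 0.15] [ 0.8650345   0.67889408 -1.31268182  2.02285091  0.76685376  1.06541266
  2.32636962]
-1.5707963267948966 [0.475, -0.1, 0.12] [-0.40138056  0.36792812  0.64988424  2.11112446 -0.32179086  0.75895215
 -2.68880148]
{'intrinsics': array([[297.25687306,   0.        , 254.59208731],
       [  0.        , 297.25687306, 191.96026737],
       [  0.        ,   0.        ,   1.        ]]), 'T_tool_cam': array([[-5.45217140e-04, -9.66269202e-01, -2.57533554e-01,
        -7.25928026e-02],
       [ 1.77591706e-03,  2.57532251e-01, -9.66268071e-01,
        -1.70733651e-01],
       [ 9.99998274e-01, -9.84184147e-04,  1.57560296e-03,
         1.40559331e-03],
       [ 0.00000000e+00,  0.00000000e+00,  0.00000000e+00,
         1.00000000e+00]])} 0.4
```

Run:
```python
from h import *
env.reach([.535,-.02,.25],R(np.pi/2)); im,W=cloud("wrist"); np.savez("w1.npz",im=im,W=W)
for n in ["saucer_center","turned_a_center"]:
    for r in tip_of("wrist",n): print(n,np.round(r["at"],4),round(r["score"],2))
a=2.574
env.reach([.56,-.37,.25],R(a)); im2,W2=cloud("wrist"); np.savez("w2.npz",im=im2,W=W2)
for r in tip_of("wrist","spatula_grip"): print(np.round(r["at"],4),round(r["score"],2))
m=(np.hypot(W2[...,0]-.56,W2[...,1]+.37)<.09)&(W2[...,2]>.045)&(W2[...,2]<.075)
print(m.sum(),cv2.minAreaRect((W2[m][:,:2]*1000).astype(np.float32)),np.median(W2[m][:,2]))
save("c.png",np.hstack([im,im2])[:, :][:, :] if 0 else cv2.resize(np.vstack([im,im2]),(400*1,600)))
hsv=cv2.cvtColor(im,cv2.COLOR_RGB2HSV)
b=(hsv[...,0]>100)&(hsv[...,0]<130)&(hsv[...,1]>100)&(np.hypot(W[...,0]-.475,W[...,1]-.1)<.07)
print("ring",b.sum(),cv2.fitEllipse((W[b][:,:2]*1000).astype(np.float32)),np.nanmedian(W[b][:,2]))
for c in [.475,.59,.715]:
    m=(np.hypot(W[...,0]-c,W[...,1]-.11)<.062)&(W[...,2]>.0165)&(W[...,2]<.06)
    print("disc",c,m.sum(),[np.round(v,1) for v in cv2.minEnclosingCircle((W[m][:,:2]*1000).astype(np.float32))], np.percentile(W[m][:,2],[50,98]) if m.any() else 0)
m=(hsv[...,1]<110)&(W[...,2]>.008)&(W[...,2]<.016)&(W[...,0]>.4)&(W[...,0]<.82)
print("board",cv2.minAreaRect((W[m][:,:2]*1000).astype(np.float32)),np.median(W[m][:,2]))
print(env.sense()["t"])
```

```text
saucer_center [0.4691 0.0962 0.0201] 0.58
turned_a_center [0.7107 0.1234 0.0222] 0.77
[ 0.5613 -0.3654  0.044 ] 0.73
[ 0.6642 -0.1723  0.0443] 0.71
1493 ((572.4595336914062, -376.7720031738281), (21.548423767089844, 119.25900268554688), 57.101871490478516) 0.056974636698157444
ring 1120 ((472.2071228027344, 97.76509094238281), (68.7328109741211, 68.82772827148438), 80.99610137939453) 0.031004565760133482
disc 0.475 5037 [array([472.1,  98.2]), np.float64(47.9)] [0.03083728 0.03254708]
disc 0.59 4925 [array([585.6, 116.3]), np.float64(47.9)] [0.02084135 0.03166905]
disc 0.715 5056 [array([713.9, 123.6]), np.float64(48.3)] [0.02060242 0.03142603]
board ((593.7266845703125, -80.53466796875), (387.30609130859375, 532.3508911132812), 0.007612216752022505) 0.012412117718959947
2.6167
```

View pics/c.png

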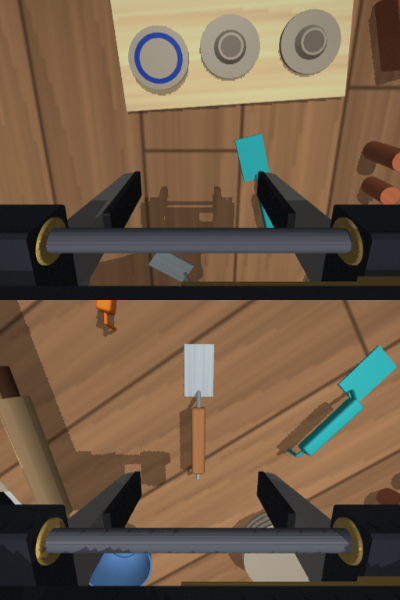

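The wrist views match the description. The lower one has the wood and steel spatula centred at px (198,410), blade ahead, and it is neither the orange nor the turquoise one. The upper one has the blue-ring saucer at px (158,58), at the end of the row.

```bash
cat >> h.py <<'E'
def blade(im,W,grip,a,zlo,zhi):
    h=np.array([np.cos(a),np.sin(a)]); n=np.array([-h[1],h[0]]); d=W[...,:2]-np.array(grip)[:2]
    x=d@h; y=d@n; hsv=cv2.cvtColor(im,cv2.COLOR_RGB2HSV)
    m=(hsv[...,1]<60)&(x>.06)&(x<.16)&(abs(y)<.05)&(W[...,2]>zlo)&(W[...,2]<zhi)
    if m.sum()<30: return m.sum()
    A=np.c_[x[m],y[m],np.ones(m.sum())]
    return m.sum(),np.percentile(x[m],[1,99]).round(4),np.percentile(y[m],[1,99]).round(4),"plane dz/dx,dz/dy,z0",np.linalg.lstsq(A,W[m][:,2],rcond=None)[0].round(4)
E
python3 - <<'E'
from h import *
g=np.array([.5594,-.3683]);a=2.567
D=np.load("w2.npz"); print(blade(D["im"],D["W"],g,a,-.005,.012))
env.reach([*g,.12],R(a)); env.movel([*g,.028],rate=.12)
effector.grasp(squeeze=50); s=env.sense(); print(s["gripper_width"],s["ee_pos"],s["t"])
env.movel([*g,.16],rate=.12)
im,W=cloud("wrist"); np.savez("w3.npz",im=im,W=W); s=env.sense()
print(s["ee_pos"],s["wrist_force"],s["gripper_width"],blade(im,W,s["ee_pos"],a,.11,.16),s["t"]); save("d.png",im)
E
```

```text
(np.int64(2442), array([0.0612, 0.1416]), array([-0.0243,  0.0246]), 'plane dz/dx,dz/dy,z0', array([ 0.0016, -0.0017,  0.0034]))
0.02131608099700013 [ 0.5593904  -0.3683798   0.02795489] 5.175
[ 0.55882992 -0.36797099  0.15885376] [ 0.07032923  0.98365019 -1.18418674] 0.02136060143719916 (np.int64(10792), array([0.0609, 0.1342]), array([-0.0248,  0.0242]), 'plane dz/dx,dz/dy,z0', array([-0.0014,  0.0101,  0.1354])) 6.475
```

View pics/d.png

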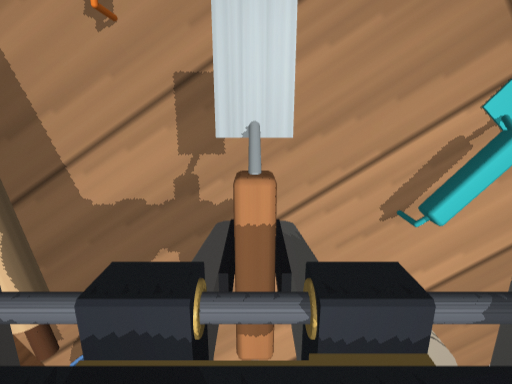

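```bash
cat >> h.py <<'E'
A=1.675; U=np.array([np.cos(A),np.sin(A)]); C=np.array([.472,.098]); L=.1405
def P(s,z,a=0):  # TCP for tip at s along heading from saucer centre, blade underside z above bench
    return [*(C+U*(s-L)),z+.028]
E
python3 - <<'E'
from h import *
env.reach(P(-.085,.09),R(A)); env.movel(P(-.085,.03)); env.movel(P(-.075,.0155),rate=.05); env.pause(.3)
s=env.sense(); print(s["ee_pos"],P(-.075,.0155),s["t"])
im,W=cloud("wrist"); np.savez("w4.npz",im=im,W=W)
print(blade(im,W,s["ee_pos"],A,.015,.023)); save("e.png",im)
m=(np.hypot(W[...,0]-.472,W[...,1]-.098)<.062)&(W[...,2]>.026)&(W[...,2]<.06)
print("disc",m.sum(),cv2.minEnclosingCircle((W[m][:,:2]*1000).astype(np.float32)),np.median(W[m][:,2]))
im,W=cloud("side"); save("f.png",cv2.resize(im[60:220,180:380],None,fx=3.5,fy=3.5,interpolation=cv2.INTER_CUBIC))
E
```

```text
[ 0.49455778 -0.11647504  0.04366098] [np.float64(0.4944152744377058), np.float64(-0.11633106511162197), 0.0435] 8.9083
(np.int64(10756), array([0.0611, 0.135 ]), array([-0.025,  0.024]), 'plane dz/dx,dz/dy,z0', array([0.0037, 0.0101, 0.0193]))
disc 0 ((0.0, 0.0), 0.0) nan
  return _methods._mean(a, axis=axis, dtype=dtype,
  ret = ret.dtype.type(ret / rcount)
```

View pics/e.png

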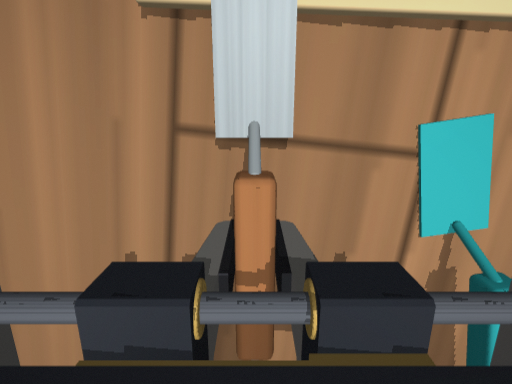

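View pics/f.png

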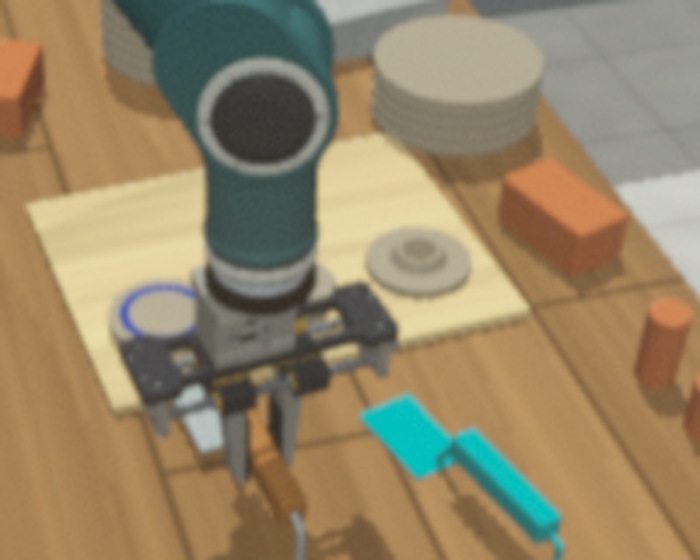

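```bash
cat >> h.py <<'E'
T0=np.radians(19.6)
def tip(f,r=.082,ds=0):  # (s,z) of tip's top edge at saucer tilt f
    if f<T0:
        v=np.array([-.020-(r-.048)-0,.010]); c,s=np.cos(f),np.sin(f)
        q=np.array([v[0]*c+v[1]*s,-v[0]*s+v[1]*c])+[.020,.012]
    else: q=np.array([.0497-r*np.cos(f),.012+r*np.sin(f)])
    return q+[ds,0]
def arc(f0,f1,step=8,rate=.06,**k):
    n=max(1,int(round((f1-f0)/step)))
    for f in np.radians(np.linspace(f0,f1,n+1)[1:]):
        q=tip(f,**k); env.movel(P(q[0],q[1]-.003),rate=rate)
def look(name):
    s=env.sense(); print("t",round(s["t"],2),"F",np.round(s["wrist_force"],2),"M",np.round(s["moment"],2),"w",round(s["gripper_width"],4),"tipS",np.round((s["ee_pos"][:2]-C)@U+L,4),"z",np.round(s["ee_pos"][2]-.028,4))
    a,Ws=cloud("scene"); b,_=cloud("side"); np.savez(name+".npz",im=a,W=Ws)
    a=cv2.resize(a[140:310,290:500],(630,510)); b=cv2.resize(b[90:190,180:340],(630,394))
    save(name+".png",np.vstack([cv2.resize(a,(480,300)),cv2.resize(b,(480,300))]))
E
python3 - <<'E'
from h import *
env.movel(P(-.075,.0148),rate=.05); print(env.sense()["wrist_force"])
env.movel(P(-.034,.0148),rate=.04); print(env.sense()["wrist_force"])
env.movel(P(-.034,.019),rate=.03)
arc(0,40); look("g")
E
```

```text
[ 0.39761029 -0.1191927  -1.16706277]
[-0.52490462 -0.13688946 -1.89543541]
t 12.27 F [-0.3  -0.5  -1.92] M [-0.14 -0.   -0.12] w 0.0219 tipS -0.0128 z 0.0621
```

View pics/g.png

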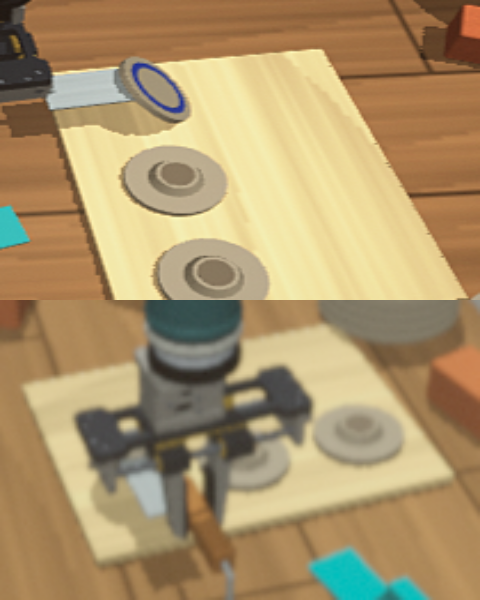

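The blade is under the rim and the saucer is tilted about 40°, ring at px (160,90) in the upper half. The neighbours haven't moved. I'll measure the tilt from depth while continuing.

```bash
cat >> h.py <<'E'
def tilt(D):
    im,W=D["im"],D["W"]; hsv=cv2.cvtColor(im,cv2.COLOR_RGB2HSV)
    b=(hsv[...,0]>100)&(hsv[...,0]<130)&(hsv[...,1]>80)&(np.hypot(W[...,0]-.465,W[...,1]-.14)<.12)
    if b.sum()<20: print("ring px",b.sum()); return
    p=W[b]; s=(p[:,:2]-C)@U; z=p[:,2]; k=np.polyfit(s,z,1); print("ring n",b.sum(),"tilt",np.degrees(np.arctan(-k[0])).round(1),"centre s,z",s.mean().round(4),z.mean().round(4))
E
python3 - <<'E'
from h import *
tilt(np.load("g.npz"))
arc(40,64); look("g2"); tilt(np.load("g2.npz"))
E
```

```text
ring n 128 tilt 41.2 centre s,z 0.0184 0.0512
t 13.39 F [-1.12 -0.51 -1.06] M [-0.13  0.   -0.02] w 0.0216 tipS 0.0142 z 0.0829
ring px 1
```

View pics/g2.png

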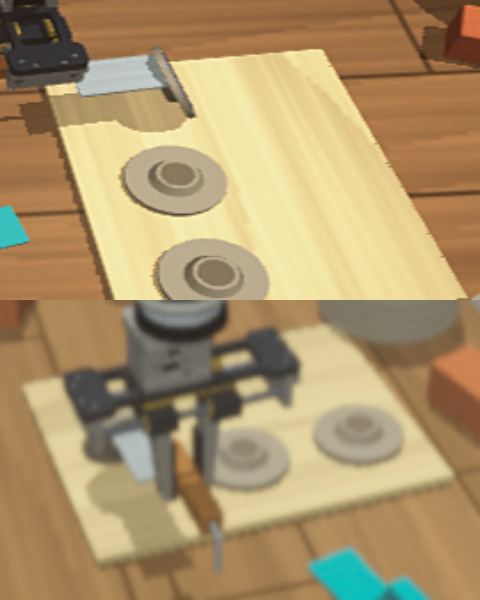

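The saucer is standing at roughly 65°, edge-on at px (175,85), with the blade tip still behind it. Next I push it over.

Run:
```python
from h import *
arc(64,88); print(np.round(env.sense()["wrist_force"],2))
q=tip(np.radians(88))
env.movel(P(q[0]+.035,q[1]-.006),rate=.06); env.pause(.5); look("g3")
W=np.load("g3.npz")["W"]; s=(W[...,:2]-C)@U; t=(W[...,:2]-C)@np.array([-U[1],U[0]])
m=(s>-.05)&(s<.2)&(abs(t)<.06)&(W[...,2]>.017)&(W[...,2]<.06)
print(m.sum(),"s",np.percentile(s[m],[1,50,99]).round(3),"t",np.percentile(t[m],[1,50,99]).round(3),"z",np.percentile(W[m][:,2],[2,50,98]).round(3))
```

```text
[ 0.81  0.18 -0.88]
t 15.75 F [ 0.51 -0.35 -1.47] M [-0.08  0.02  0.  ] w 0.0216 tipS 0.0818 z 0.088
955 s [0.065 0.11  0.155] t [-0.047 -0.01   0.039] z [0.017 0.021 0.032]
```

View pics/g3.png

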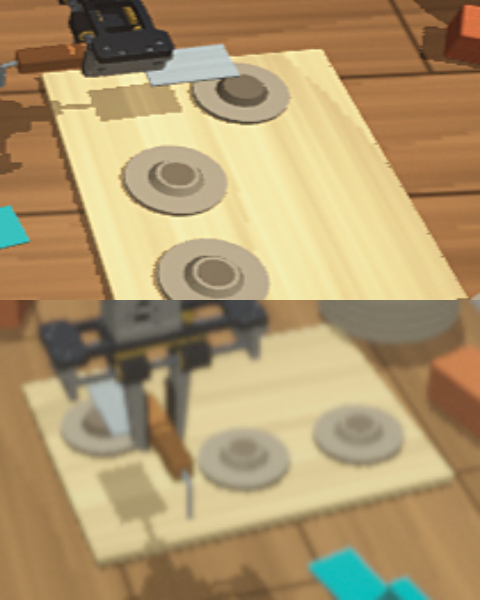

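The saucer is now foot up, flat on the board at px (240,90). Next I return the spatula to its original place.

Run:
```python
from h import *
g=[.5594,-.3683];a=2.567
env.movel(P(.06,.12)); env.movel(P(-.09,.12)); env.reach([*g,.13],R(a)); env.movel([*g,.06],rate=.1); env.pause(.3)
im,W=cloud("wrist"); s=env.sense(); print(blade(im,W,s["ee_pos"],a,.02,.05),s["ee_pos"],s["wrist_force"])
z=.032
env.movel([*g,z],rate=.05)
f0=env.sense()["wrist_force"][2]
while z>.026:
    z-=.001; env.movel([*g,z],rate=.02); f=env.sense()["wrist_force"][2]; print(round(z,4),round(f,2))
    if f>f0+1.5: break
effector.release(); env.pause(.3); env.movel([*g,.2],rate=.15)
env.reach([.6,-.3,.3],R(np.pi/2)); env.pause(.3)
im,W=cloud("wrist"); np.savez("w5.npz",im=im,W=W); look("h")
im2,W2=cloud("side"); save("i.png",im2)
m=(np.hypot(W2[...,0]-.56,W2[...,1]+.37)<.09)&(W2[...,2]>.045)&(W2[...,2]<.075)
p=W2[m]; print(cv2.minAreaRect((p[:,:2]*1000).astype(np.float32)), "slope",np.linalg.lstsq(np.c_[p[:,:2],np.ones(len(p))],p[:,2],rcond=None)[0].round(3),np.median(p[:,2]))
for c,w in (("side",W2),("scene",np.load("h.npz")["W"])):
  for x,y in [(.462,.207),(.586,.116),(.714,.1236)]:
    m=(np.hypot(w[...,0]-x,w[...,1]-y)<.062)&(w[...,2]>.0165)&(w[...,2]<.06); q=w[m]
    print(c,m.sum(),np.round(cv2.minEnclosingCircle((q[:,:2]*1000).astype(np.float32))[0],1),np.percentile(q[:,2],[50,98]).round(4),"slope",np.linalg.lstsq(np.c_[q[q[:,2]<.0235][:,:2],np.ones((q[:,2]<.0235).sum())],q[q[:,2]<.0235][:,2],rcond=None)[0][:2].round(3))
print(env.sense()["t"])
```

```text
(np.int64(10799), array([0.0608, 0.134 ]), array([-0.0248,  0.0242]), 'plane dz/dx,dz/dy,z0', array([-0.0028,  0.0091,  0.0369])) [ 0.55960278 -0.36842958  0.06046104] [-0.69648217 -0.40721039 -1.7909737 ]
0.031 -1.15
0.03 -1.36
0.029 -0.43
0.028 -0.49
0.027 5.27
t 25.71 F [ 0.04  0.41 -0.2 ] M [-0.01  0.01 -0.01] w 0.092 tipS -0.269 z 0.2717
((569.6725463867188, -377.42236328125), (24.766679763793945, 116.82542419433594), 57.20704650878906) slope [0.136 0.225 0.063] 0.056326703906812936
side 463 [460.  207.7] [0.0211 0.0319] slope [0.    0.005]
side 493 [578.8 124.5] [0.0209 0.0324] slope [0.003 0.002]
side 223 [708.4 121.8] [0.0207 0.0311] slope [0.021 0.003]
scene 1109 [466.1 206.8] [0.0206 0.0317] slope [-0.001  0.   ]
scene 1379 [591.4 114.7] [0.0206 0.0319] slope [ 0.001 -0.   ]
scene 1730 [715.8 130.3] [0.0208 0.0321] slope [0.001 0.001]
25.8583
```

View pics/i.png

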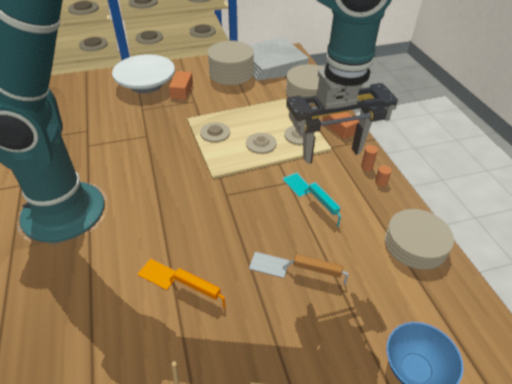

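Run:
```python
from h import *
D=np.load("side0.npz"); im0,W0=D["im"],D["W"]; im,W=cloud("side")
for w in (W0,W):
    p=w[(np.hypot(w[...,0]-.56,w[...,1]+.37)<.09)&(w[...,2]>.045)&(w[...,2]<.075)]
    print("handle slope",np.linalg.lstsq(np.c_[p[:,:2],np.ones(len(p))],p[:,2],rcond=None)[0].round(3))
    print(blade(im0 if w is W0 else im,w,[.5594,-.3683],2.567,-.005,.03))
i,w=cloud("scene"); G=np.load("g.npz")["im"]
for x,y in [(.586,.116),(.714,.1236)]:
    m=np.hypot(w[...,0]-x,w[...,1]-y)<.056
    print("scene diff since tilt",np.abs(i[m].astype(int)-G[m]).mean().round(2))
    m=np.hypot(W0[...,0]-x,W0[...,1]-y)<.05; print("side diff since start",np.abs(im[m].astype(int)-im0[m]).mean().round(2))
workorder.finish_job(); print(env.sense()["t"])
```

```text
handle slope [0.122 0.19  0.058]
(np.int64(653), array([0.061 , 0.1432]), array([-0.0226,  0.0278]), 'plane dz/dx,dz/dy,z0', array([-0.0167, -0.0059,  0.0054]))
handle slope [0.142 0.242 0.067]
(np.int64(660), array([0.0611, 0.1435]), array([-0.0246,  0.0274]), 'plane dz/dx,dz/dy,z0', array([-0.0118, -0.0069,  0.0047]))
scene diff since tilt 2.68
side diff since start 0.78
scene diff since tilt 3.1
side diff since start 34.52
the job is handed in; nothing more can be done
the job is handed in; nothing more can be done
```

I used the wood and steel spatula to lift the blue-ringed saucer by its near rim and pushed it over past vertical. It fell face down on the bare part of the board. I then laid the spatula back where I found it, blade down, and handed the job in at about 26 s of the 51 s.

**Last checks before handing in:**
- **Turned saucer:** it lies foot up and level to within about 0.3° at about (0.463, 0.207). Disc and foot heights match the two saucers that were already turned.
- **Spatula:** the blade is flat on the bench in its starting pose, with slope and extents the same as at the start to within measurement noise. The gripper is clear of it.
- **Middle saucer:** the side view shows it unmoved since the start.
- **Far saucer:** the side view differed a lot there (34.5, against 0.8 for the middle one), because the gripper blocks part of that view. The scene view shows little change for either neighbour since the saucer was tilted (about 3).
- **Fitted saucer centres:** these disagreed with the first measurement by up to about 11 mm. The gripper cuts into one outline, and I put the rest down to stray points in the fit. The pictures show no movement, and nothing touched those two saucers.

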